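# Snap the small-parts case shut

### The job

Press down the raised rim sections on all four sides of the parts case's lid, one after another, until each clicks shut and stays flush. Only press: do not lift, tip or shove the case, and leave the screwdriver, tin and coupling beside it alone. Finish with the hand clear.

Things in the scene. Friction and masses are not known exactly. Their poses are not given: they have to be found in the camera images.
- case: closed blue-grey plastic parts case, about 4 kg, loose on the bench, 160 (x) by 210 (y) by 86 mm high. Origin: centre of its underside, z up. Pale grey lid on top: a fixed middle panel (94 by 144 mm) and four fixed 34 mm corner squares, tops 83 mm above the bench; between the corners four hinged rim sections, one per side, start standing up. Yaw within 0.5 rad
- flap_far (a joint): rim section on the case's +x (long) side: 0 = shut flush (top 86 mm above the bench), 0.40 rad = open. Hinged at the middle panel's edge. Pushed slowly at its press point it resists with up to about 9 N, springs back open if let go above about 0.12 rad, and below that snaps shut by itself and stays shut
- flap_near (a joint): rim section on the case's -x (long) side: 0 = shut flush (top 86 mm above the bench), 0.40 rad = open. Hinged at the middle panel's edge. Pushed slowly at its press point it resists with up to about 9 N, springs back open if let go above about 0.12 rad, and below that snaps shut by itself and stays shut
- flap_left (a joint): rim section on the case's +y (short) side: 0 = shut flush (top 86 mm above the bench), 0.40 rad = open. Hinged at the middle panel's edge. Pushed slowly at its press point it resists with up to about 9 N, springs back open if let go above about 0.12 rad, and below that snaps shut by itself and stays shut
- flap_right (a joint): rim section on the case's -y (short) side: 0 = shut flush (top 86 mm above the bench), 0.40 rad = open. Hinged at the middle panel's edge. Pushed slowly at its press point it resists with up to about 9 N, springs back open if let go above about 0.12 rad, and below that snaps shut by itself and stays shut
- press_far (a point): press point on the top face of the +x rim section: a flat pale grey strip 140 mm long, 36 mm from hinge line to outer edge, 5 mm thick, with two fine dark ribs. Midway along it, 25 mm out from the hinge line, 73 mm from the case's centre along +x when shut; it moves with the section, 10 mm higher when open. x points outward, z is the strip's normal
- press_near (a point): press point on the top face of the -x rim section: a flat pale grey strip 140 mm long, 36 mm from hinge line to outer edge, 5 mm thick, with two fine dark ribs. Midway along it, 25 mm out from the hinge line, 73 mm from the case's centre along -x when shut; it moves with the section, 10 mm higher when open. x points outward, z is the strip's normal
- press_left (a point): press point on the top face of the +y rim section: a flat pale grey strip 90 mm long, 36 mm from hinge line to outer edge, 5 mm thick, with two fine dark ribs. Midway along it, 25 mm out from the hinge line, 98 mm from the case's centre along +y when shut; it moves with the section, 10 mm higher when open. x points outward, z is the strip's normal
- press_right (a point): press point on the top face of the -y rim section: a flat pale grey strip 90 mm long, 36 mm from hinge line to outer edge, 5 mm thick, with two fine dark ribs. Midway along it, 25 mm out from the hinge line, 98 mm from the case's centre along -y when shut; it moves with the section, 10 mm higher when open. x points outward, z is the strip's normal
- driver: screwdriver lying loose left (case +y) of the case, about 200 mm long; bystander
- tin: closed steel tin, 60 mm wide, 85 mm high, standing loose right (case -y) of the case; origin under its centre; bystander
- coupling: brass flanged coupling, 44 mm wide, 40 mm high, standing loose right (case -y) of the case; origin under its centre; bystander

How it is judged (in metres and radians):
At the end, for the whole second after the job is handed in: all four rim sections within 0.05 rad of flush, the case upright (0.05 rad), at rest and within 40 mm of its start, the three bystanders within 30 mm of theirs (value of joint each of flap_far, flap_near, flap_left, flap_right below 0.05 rad and angle between case's own z axis and vertical below 0.05 rad and distance of case from where it was at the start of the episode below 0.04 m and linear speed of case below 0.02 m/s and distance of each of driver, tin, coupling from where it was at the start of the episode below 0.03 m); the robot touches nothing.
It fails at once if the case is lifted 12 mm or tipped 0.12 rad (height (world z) of case above 0.012 m or angle between case's own z axis and vertical above 0.12 rad).
It fails at once if the case is shoved more than 40 mm (distance of case from where it was at the start of the episode above 0.04 m).
It fails at once if a bystander is lifted or moved more than 30 mm (distance of any of driver, tin, coupling from where it was at the start of the episode above 0.03 m).
It also fails if it takes over 45 s, if anything falls off the work surface, if the arm or the gripper's body presses on something with over 40 N, if the wrist force passes 120 N, or if a joint passes its speed limit or range.

### The arm

A 6-joint arm with a two-finger parallel gripper is mounted at the origin on the work surface. World frame = base frame: x ahead of the robot, y to its left, z up, the work surface at z = 0. Lengths are in mm, angles in rad, forces in N, time in s.
With the tool pointing down it reaches from about 275 to 750 mm from the base axis. Payload 10.2 kg.
Tool frame: the origin (TCP) lies between the finger pads; the fingertips stand 11 mm ahead of it and the grasp point (between the pads) lies 8 mm behind it; z points along the fingers, y is the line along which they close (so a half turn about z gives the same grasp; the last joint's range is limited). The gripper opens to 85 mm and grips with 20 to 120 N. Pads are 22 mm wide; open, the fingers measure 114 mm over their backs; the gripper's body (76 mm by 85 mm) begins 54 mm behind the grasp point. The pads swing forward as they close: fully open they stand 13 mm farther back than shut.
Start: joints at [-1.517, 0.313, 1.498, -0, 1.331, -0.223], TCP at [143.458, -505.026, 242.294] pointing down, gripper open.
Joint ranges: [-2.94, 2.94], [-0.97, 2.17], [0.19, 2.56], [-1.23, 4.37], [0.02, 3.11], [-2.88, 2.88]. Speed limits (rad/s): [2.39, 2.39, 3.01, 3.14, 3.14, 3.14].

### API

Orientations are given as a unit quaternion [w, x, y, z].
In Python, from rig import sense, eyes, finish_job gives the robot as it stands.
- The arm moves only by the shell command python3 -m jog 'ROWS' [FORCE]. ROWS is JSON, a list of rows, each a list of 7 numbers: the shift along the tool's x, y, z in m, then the turn, a rotation vector about the tool's x, y, z in rad, then the finger opening in m, from 0 to 0.0854. In form: [[dx, dy, dz, rx, ry, rz, gripper], ...]. A call has 1 to 5 rows; each row shifts and turns the commanded pose from where the row before left it, along the tool's axes as they then stand; what a row does not reach is not made up. A row lasts 1/10 s, in which the tool goes at most 50 mm and 8.59 degrees, less where a joint would pass 70% of its speed; a pose out of reach is approached as far as the arm can. A call is refused whole if a number of a shift passes 0.05 or a number of a turn 0.15, either way. A call with a gripper value outside its range is refused whole. The fingers move at their own pace and stop on an object; FORCE is the grip in N (left out, the last holds). Time passes only in rows, so rows that do not move let the fingers close. It gives the time, the measured TCP pose, the force, the opening and the grip force at its end, in the units of the state.
- sense(): the state, without advancing time (a new reading comes with each control period).
- eyes.capture(name): name is "scene" or "side" or "wrist"; returns the picture (420x560x3 uint8, red, green, blue); there is no depth.
- eyes.calibration(name): a dict with "fx", "fy", "cx", "cy" (pixels), "dist" ([k1, k2, p1, p2, k3] as OpenCV has them; the pictures are not rectified), "cam_to_world" (4x4, takes a point from camera to world coordinates); the wrist camera has in their place "mount" (4x4, takes a point from camera to tool coordinates, whose origin is the TCP and whose axes are the flange's). Camera axes: x right, y down, z forward; pixel columns grow to the right and rows downward; lengths in mm; the calibration is good to about 2 mm. A picture is of the moment at which its call begins: read the wrist's pose just before it. calibration takes no time and is no camera call.
- finish_job(): hands the job in; it is judged then, once.
The state is a dict: "time_s": time; "joints": joint angles; "dq": joint speeds; "tau": joint torques, N m; "eef_pos": TCP position; "ee_rot": TCP orientation; "force": force on the tool from outside, world axes, zero at the start; "wrist_torque": the same for the moment, N m; "grip_width": opening from 0.0 (shut) to 1.0 (fully open); "grip_force": force on a finger pad.
Only numpy, scipy, OpenCV 4.12 (cv2) and the standard library are available. Lean on these libraries where they do the work, as an engineer would, in place of code of your own. Each camera call takes 0.05 s, during which the arm holds its last target. There are 200 camera calls.

## Working session

There is one attempt and no reset: what is moved stays moved. The work goes in short steps, Python scripts to look and compute and a shell command to move; the robot and the scene stay as the last step left them, time stands still between calls to the robot, and variables do not carry over. Pictures are saved under pics/ and viewed, at most 10 in all, crops included, and the job is handed in when it is done.

```bash
mkdir -p pics; python3 - <<'E'
from rig import sense, eyes
import cv2, numpy as np
s=sense(); print(s)
for n in ("scene","side"):
    im=eyes.capture(n); cv2.imwrite(f"pics/{n}0.png",im[:,:,::-1])
    c=eyes.calibration(n); print(n,{k:np.round(np.array(v),3).tolist() for k,v in c.items()})
print(eyes.calibration("wrist"))
E
```

```text
{'time_s': 0.0, 'joints': array([-1.51740146e+00,  3.13477884e-01,  1.49845985e+00,  2.88202900e-05,
        1.33099280e+00, -2.23411139e-01]), 'dq': array([-0.00042343, -0.00015708,  0.00027176,  0.00084742,  0.00110324,
        0.00127824]), 'tau': array([-9.55948090e-04, -4.12265110e+01, -2.59742010e+01, -2.56914582e-04,
        4.21508492e-03, -9.56145840e-06]), 'eef_pos': array([ 143.45032727, -504.7648758 ,  241.71223017]), 'ee_rot': array([-6.65335061e-04,  9.90437835e-01,  1.37958134e-01,  7.07417502e-05]), 'force': array([0.61436513, 0.95027582, 0.64259885]), 'wrist_torque': array([-0.02305645, -0.00974186,  0.02563422]), 'grip_force': 0.0, 'grip_width': 0.998712296114135}
scene {'fx': 437.141, 'fy': 437.141, 'cx': 277.29, 'cy': 211.595, 'dist': [-0.039, 0.0, 0.0, 0.0, 0.0], 'cam_to_world': [[0.094, 0.585, -0.806, 1288.848], [0.996, -0.048, 0.081, -25.136], [0.009, -0.81, -0.587, 586.079], [0.0, 0.0, 0.0, 1.0]]}
side {'fx': 393.784, 'fy': 393.784, 'cx': 279.275, 'cy': 209.975, 'dist': [0.01, 0.0, 0.0, 0.0, 0.0], 'cam_to_world': [[0.951, -0.163, 0.262, 318.575], [-0.308, -0.506, 0.805, -723.886], [0.002, -0.847, -0.532, 592.242], [0.0, 0.0, 0.0, 1.0]]}
{'fx': 296.9830538967305, 'fy': 296.9830538967305, 'cx': 276.6886778086563, 'cy': 205.70790985144635, 'dist': array([-0.01597989,  0.        ,  0.        ,  0.        ,  0.        ]), 'mount': array([[-1.70528383e-03, -9.50757685e-01, -3.09930504e-01,
         8.01414932e+01],
       [ 9.99998537e-01, -1.66259744e-03, -4.01877350e-04,
        -2.49933157e-01],
       [-1.33201682e-04, -3.09930736e-01,  9.50759129e-01,
        -1.31531570e+02],
       [ 0.00000000e+00,  0.00000000e+00,  0.00000000e+00,
         1.00000000e+00]])}
```

View pics/scene0.png

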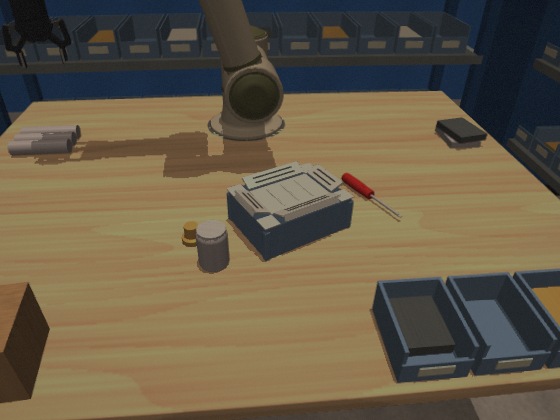

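View pics/side0.png

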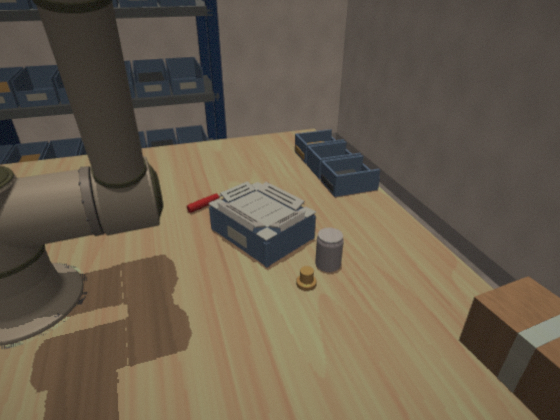

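The scene view shows the case around (290,205), the tin at (212,247), the coupling at (191,233) and the driver at (370,195). The side view shows the case at (262,222). Next I'll enlarge both to pick corners.

```bash
python3 - <<'E'
import cv2, numpy as np
a=cv2.imread("pics/scene0.png")[155:255,220:360]; b=cv2.imread("pics/side0.png")[175:265,200:325]
cv2.imwrite("pics/ca.png",cv2.resize(a,None,fx=5.7,fy=5.7,interpolation=cv2.INTER_CUBIC))
cv2.imwrite("pics/cb.png",cv2.resize(b,None,fx=6,fy=6,interpolation=cv2.INTER_CUBIC))
E
```

```text
(no output)
```

View pics/ca.png

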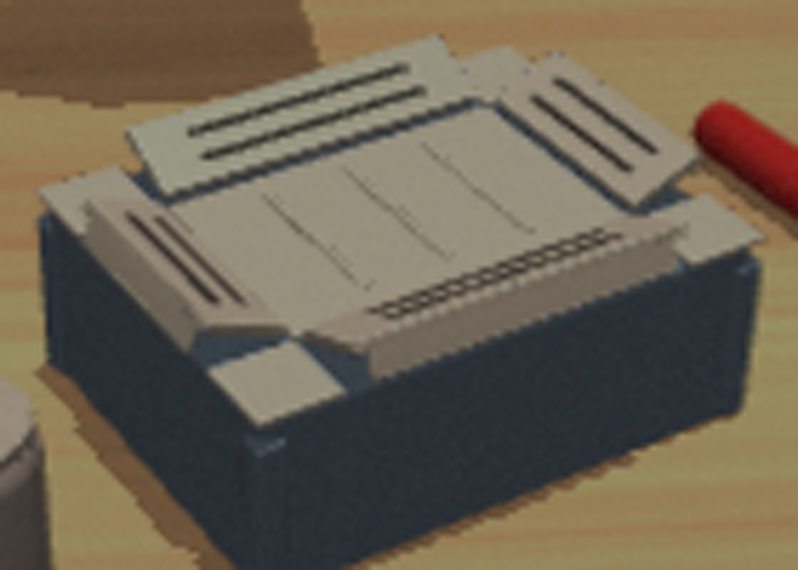

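View pics/cb.png

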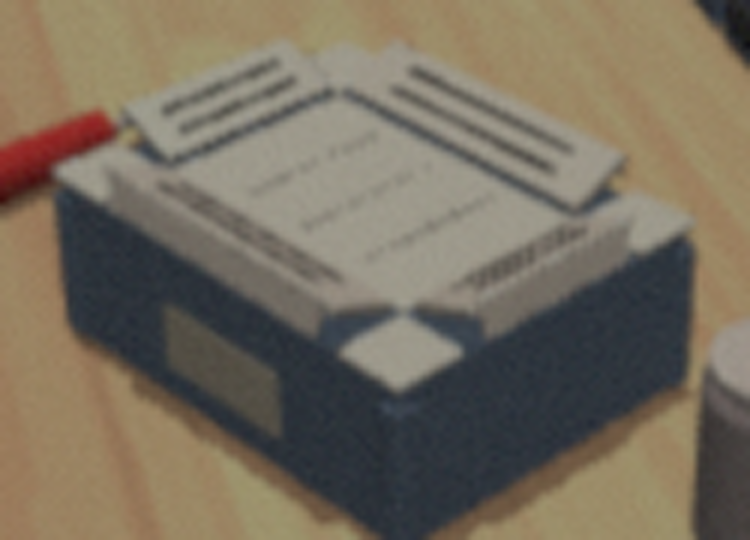

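The corner squares are clear. In the scene crop: (+x,-y) at (262,425), (+x,+y) at (763,238), (-x,-y) at (40,192). In the side crop: (-x,-y) at (400,390), (+x,-y) at (692,222), (-x,+y) at (55,175). Now I'll fit the pose.

```bash
cat > h.py <<'E'
import numpy as np, cv2
from rig import eyes
def proj(n,P):
    c=eyes.calibration(n); T=np.linalg.inv(c["cam_to_world"]); K=np.array([[c["fx"],0,c["cx"]],[0,c["fy"],c["cy"]],[0,0,1]])
    return cv2.projectPoints(np.asarray(P,float),cv2.Rodrigues(T[:3,:3])[0],T[:3,3],K,np.array(c["dist"]))[0][:,0]
def ray(n,uv,z):
    c=eyes.calibration(n); K=np.array([[c["fx"],0,c["cx"]],[0,c["fy"],c["cy"]],[0,0,1]]); M=np.array(c["cam_to_world"])
    p=cv2.undistortPoints(np.array([[uv]],float),K,np.array(c["dist"]))[0,0]; d=M[:3,:3]@[*p,1]
    return M[:3,3]+d*(z-M[2,3])/d[2]
E
python3 - <<'E'
from h import *
from scipy.optimize import least_squares
s=lambda u,v:((u+.5)/5.7-.5+220,(v+.5)/5.7-.5+155)
t=lambda u,v:((u+.5)/6-.5+200,(v+.5)/6-.5+175)
obs=[("scene",(80,-105),s(262,425)),("scene",(80,105),s(763,238)),("scene",(-80,-105),s(40,192)),
("side",(-80,-105),t(400,390)),("side",(80,-105),t(692,222)),("side",(-80,105),t(55,175))]
def w(p,q,z=83): c,k=np.cos(p[2]),np.sin(p[2]); return [p[0]+c*q[0]-k*q[1],p[1]+k*q[0]+c*q[1],z]
f=lambda p,o=obs:np.concatenate([proj(n,[w(p,q)])[0]-uv for n,q,uv in o])
for o in (obs,obs[:3],obs[3:]):
    r=least_squares(f,[450,0,.3],args=(o,)); print(r.x,np.round(r.fun,1))
p=least_squares(f,[450,0,.3]).x
for nm,q in dict(far=(73,0),near=(-73,0),left=(0,98),right=(0,-98)).items(): print(nm,np.round(w(p,q),1))
print("tin top",ray("scene",(212,229),85),"coupl top",ray("scene",(191,226),40),"drv",ray("scene",(345,178),15),ray("scene",(399,217),5))
E
```

```text
[5.31075851e+02 7.51606916e+01 4.64792986e-01] [-0.3 -0.7 -1.1 -0.5 -0.1  0.2  0.2 -1.4 -0.2 -0.8  0.4 -1. ]
[5.32566664e+02 7.61594226e+01 4.60044234e-01] [-0.  -0.3 -0.4  0.1  0.5  0.4]
[5.29410711e+02 7.09063751e+01 4.66683593e-01] [ 0.1 -0.1 -0.1  0.2  0.  -0. ]
far [596.3 107.9  83. ]
near [465.8  42.4  83. ]
left [487.1 162.8  83. ]
right [575.  -12.4  83. ]
tin top [645.67712659 -81.22069569  85.        ] coupl top [ 574.53886418 -129.07072583   40.        ] drv [375.96009281 236.17504915  15.        ] [533.75424006 325.64756243   5.        ]
```

The case is at (531,75), yaw 0.465, with residuals around 1 px; both views agree to about 5 mm. I'll line the tool up with the case axes, close the fingers and travel to the right section.

```bash
python3 -m jog '[[0,0,0,0,0,-0.094,0],[0,0,0,0,0,-0.094,0],[0.04,-0.016,0,0,0,0,0],[0.04,-0.016,0,0,0,0,0],[0.04,-0.016,0,0,0,0,0]]' 40
python3 -m jog '[[0.04,-0.016,0,0,0,0,0],[0.04,-0.016,0,0,0,0,0],[0.04,-0.016,0,0,0,0,0],[0.04,-0.016,0,0,0,0,0],[0.04,-0.016,0,0,0,0,0]]'
python3 -m jog '[[0.04,-0.016,0,0,0,0,0],[0.04,-0.016,0,0,0,0,0],[0.04,-0.016,0,0,0,0,0],[0.04,-0.016,0,0,0,0,0],[0.04,-0.016,0,0,0,0,0]]'
cat > rel.py <<'E'
import numpy as np; from rig import sense
from scipy.spatial.transform import Rotation as R
s=sense(); r=R.from_quat(s["ee_rot"],scalar_first=True); c,k=np.cos(.465),np.sin(.465)
print("t",s["time_s"],"tcp",s["eef_pos"].round(1),"F",s["force"].round(1),"w",round(s["grip_width"],3),"tz",r.as_matrix()[:,2].round(3))
for nm,q in dict(far=(73,0),near=(-73,0),left=(0,98),right=(0,-98)).items():
    t=np.array([531+c*q[0]-k*q[1],75+k*q[0]+c*q[1],86+11]); print(nm,"tool shift mm to press point shut",r.inv().apply(t-s["eef_pos"]).round(1))
E
python3 rel.py
```

```text
time_s: 0.6
eef_pos: [229.8, -407.0, 241.9]
ee_rot: [-0.0, 0.973, 0.23, 0.0]
force: [0.5, 0.9, -0.0]
grip_width: 0.143
grip_force: 0.0
time_s: 1.1
eef_pos: [373.0, -245.6, 242.2]
ee_rot: [-0.0, 0.973, 0.23, -0.0]
force: [1.1, -2.1, 0.5]
grip_width: -0.003
grip_force: 0.0
time_s: 1.6
eef_pos: [515.9, -84.3, 242.1]
ee_rot: [-0.0, 0.973, 0.23, -0.0]
force: [0.1, -0.8, 0.2]
grip_width: -0.002
grip_force: 0.0
t 1.6 tcp [515.9 -84.3 242.1] F [ 0.1 -0.8  0.2] w -0.002 tz [-0.  0. -1.]
far tool shift mm to press point shut [ 158.  -135.6  145.1]
near tool shift mm to press point shut [  12.  -135.6  145.1]
left tool shift mm to press point shut [  84.9 -233.6  145.1]
right tool shift mm to press point shut [ 85.  -37.6 145.1]
```

```bash
python3 -m jog '[[0.04,-0.018,0.02,0,0,0,0],[0.045,-0.02,0.03,0,0,0,0],[0,0,0.03,0,0,0,0],[0,0,0.025,0,0,0,0],[0,0,0,0,0,0,0]]'
python3 - <<'E'
from rig import eyes
import cv2,numpy as np
for n in ("side","scene","wrist"):
    im=eyes.capture(n)[:,:,::-1]
    im={"side":im[130:280,180:370],"scene":im[100:290,170:400],"wrist":im}[n]
    cv2.imwrite(f"pics/{n}1.png",cv2.resize(im,(400,300)))
a=[cv2.imread(f"pics/{n}1.png") for n in ("side","wrist","scene")]
cv2.imwrite("pics/m1.png",np.vstack([np.hstack(a[:2]),np.hstack([a[2],0*a[2]])]))
E
python3 rel.py
```

```text
time_s: 2.1
eef_pos: [568.1, -18.3, 137.8]
ee_rot: [-0.002, 0.973, 0.231, -0.003]
force: [0.1, 0.6, 0.5]
grip_width: -0.001
grip_force: 0.0
t 2.25 tcp [570.4 -19.3 142.7] F [0.7 0.9 0.4] w 0.002 tz [ 0.002 -0.    -1.   ]
far tool shift mm to press point shut [  80.  -102.1   45.7]
near tool shift mm to press point shut [ -66.  -102.    45.5]
left tool shift mm to press point shut [   6.9 -200.    45.5]
right tool shift mm to press point shut [ 7.  -4.  45.7]
```

View pics/m1.png

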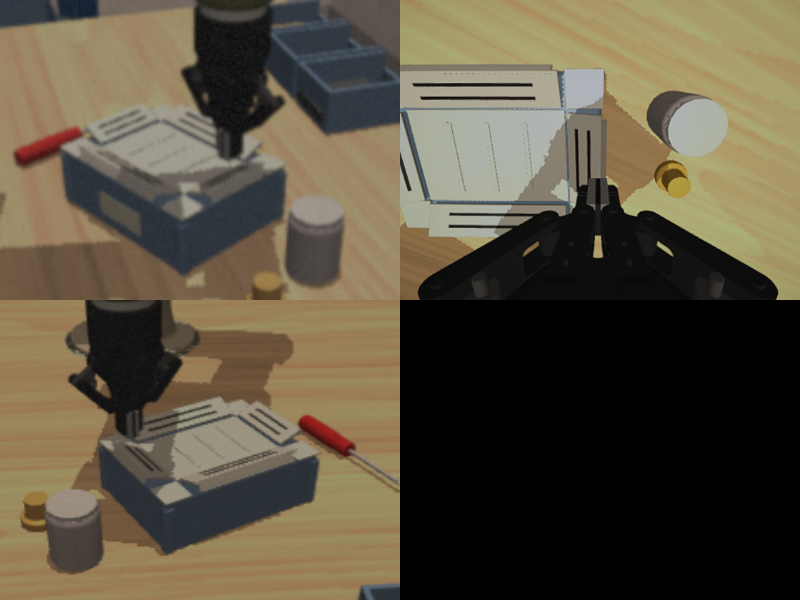

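The wrist view shows the finger over the right section, and the (+x,-y) corner square at about (204,69) in the panel. I'll use that corner to check the pose.

```bash
python3 - <<'E'
from rig import sense, eyes
from scipy.spatial.transform import Rotation as R
import cv2,numpy as np
c=eyes.calibration("wrist"); s=sense()
T=np.eye(4); T[:3,:3]=R.from_quat(s["ee_rot"],scalar_first=True).as_matrix(); T[:3,3]=s["eef_pos"]
M=T@c["mount"]; K=np.array([[c["fx"],0,c["cx"]],[0,c["fy"],c["cy"]],[0,0,1]])
for n,(u,v),z in (("outer corner",(204,69),83),("inner",(163,107),83),("-x bottom rim left?",(30,227),83)):
    p=cv2.undistortPoints(np.array([[[u*1.4,v*1.4]]],float),K,c["dist"])[0,0]; d=M[:3,:3]@[*p,1]
    w=M[:3,3]+d*(z-M[2,3])/d[2]; a=.465; e=w-[531,75,0]
    print(n,w.round(1),"case frame",(np.cos(a)*e[0]+np.sin(a)*e[1]).round(1),(-np.sin(a)*e[0]+np.cos(a)*e[1]).round(1))
E
```

```text
outer corner [651.  15.  83.] case frame 80.4 -107.4
inner [606.1  33.3  83. ] case frame 48.5 -71.0
-x bottom rim left? [422.1 111.9  83. ] case frame -80.8 81.9
```

The measured corner matches the pose within 2.5 mm. Pressing the right section now.

```bash
python3 -m jog '[[0.007,-0.004,0.02,0,0,0,0],[0,0,0.005,0,0,0,0],[0,0,0.004,0,0,0,0],[0,0,0.004,0,0,0,0],[0,0,0.004,0,0,0,0]]'
python3 rel.py
```

```text
time_s: 2.75
eef_pos: [575.5, -13.8, 106.2]
ee_rot: [0.002, 0.973, 0.23, 0.002]
force: [0.8, -6.3, 8.3]
grip_width: 0.001
grip_force: 3.9
t 2.75 tcp [575.5 -13.8 106.2] F [ 0.8 -6.3  8.3] w 0.001 tz [ 0.004 -0.003 -1.   ]
far tool shift mm to press point shut [ 72.9 -99.4   8.9]
near tool shift mm to press point shut [-73.1 -99.3   8.6]
left tool shift mm to press point shut [-1.000e-01 -1.974e+02  8.300e+00]
right tool shift mm to press point shut [-0.  -1.4  9.2]
```

```bash
python3 -m jog '[[0,0,0.003,0,0,0,0],[0,0,0.003,0,0,0,0],[0,0,0.002,0,0,0,0]]'
python3 rel.py | head -1;  python3 -m jog '[[0,0,0.002,0,0,0,0],[0,0,0,0,0,0,0]]'
```

```text
time_s: 3.05
eef_pos: [574.4, -12.4, 96.7]
ee_rot: [0.0, 0.973, 0.23, 0.0]
force: [-5.1, -0.1, 21.4]
grip_width: -0.002
grip_force: 10.8
t 3.05 tcp [574.4 -12.4  96.7] F [-5.1 -0.1 21.4] w -0.002 tz [ 0.001 -0.    -1.   ]
time_s: 3.25
eef_pos: [574.5, -12.4, 96.7]
ee_rot: [0.0, 0.973, 0.23, 0.0]
force: [-7.7, -0.6, 21.4]
grip_width: -0.004
grip_force: 10.6
```

Right is at the flush stop (tip at about 86 mm, 21 N). Lift, then on to far.

```bash
python3 -m jog '[[0,0,-0.04,0,0,0,0],[0.024,-0.033,0,0,0,0,0],[0.024,-0.033,0,0,0,0,0],[0.025,-0.033,0,0,0,0,0],[0,0,0,0,0,0,0]]'; python3 rel.py
```

```text
time_s: 3.75
eef_pos: [594.9, 113.3, 134.0]
ee_rot: [-0.001, 0.973, 0.233, -0.0]
force: [0.2, -0.4, -0.2]
grip_width: -0.005
grip_force: 0.0
t 3.75 tcp [594.9 113.3 134. ] F [ 0.2 -0.4 -0.2] w -0.005 tz [-0.     0.001 -1.   ]
far tool shift mm to press point shut [-1.3  5.6 37. ]
near tool shift mm to press point shut [-147.3    4.9   37. ]
left tool shift mm to press point shut [-73.9 -92.7  37.1]
right tool shift mm to press point shut [-74.8 103.3  36.8]
```

```bash
python3 -m jog '[[0,0,0.012,0,0,0,0],[0,0,0.005,0,0,0,0],[0,0,0.004,0,0,0,0],[0,0,0.004,0,0,0,0],[0,0,0.003,0,0,0,0]]'; python3 rel.py|sed -n 1,2p
```

```text
time_s: 4.25
eef_pos: [596.3, 108.5, 107.2]
ee_rot: [0.0, 0.973, 0.23, 0.002]
force: [2.6, 2.0, 7.3]
grip_width: -0.003
grip_force: 3.5
t 4.25 tcp [596.3 108.5 107.2] F [2.6 2.  7.3] w -0.003 tz [ 0.003  0.001 -1.   ]
far tool shift mm to press point shut [-0.4  0.7 10.2]
```

```bash
python3 -m jog '[[0,0,0.003,0,0,0,0],[0,0,0.003,0,0,0,0],[0,0,0.003,0,0,0,0],[0,0,0.002,0,0,0,0],[0,0,0,0,0,0,0]]'; python3 rel.py|sed -n 1,2p
```

```text
time_s: 4.75
eef_pos: [595.3, 108.5, 96.9]
ee_rot: [0.0, 0.973, 0.23, 0.0]
force: [-4.9, -1.3, 15.2]
grip_width: -0.002
grip_force: 7.7
t 4.75 tcp [595.3 108.5  96.9] F [-4.9 -1.3 15.2] w -0.002 tz [ 0.001 -0.001 -1.   ]
far tool shift mm to press point shut [ 0.5  1.1 -0.1]
```

Far is at the stop too. Now left.

```bash
python3 -m jog '[[0,0,-0.04,0,0,0,0],[-0.024,-0.033,0,0,0,0,0],[-0.024,-0.033,0,0,0,0,0],[-0.025,-0.032,0,0,0,0,0],[0,0,0,0,0,0,0]]' >/dev/null; python3 -m jog '[[0,0,0.012,0,0,0,0],[0,0,0.005,0,0,0,0],[0,0,0.004,0,0,0,0],[0,0,0.004,0,0,0,0],[0,0,0.003,0,0,0,0]]'; python3 rel.py
```

```text
time_s: 5.75
eef_pos: [486.1, 164.2, 107.3]
ee_rot: [-0.001, 0.973, 0.23, -0.0]
force: [-2.9, 3.5, 6.8]
grip_width: 0.002
grip_force: 3.5
t 5.75 tcp [486.1 164.2 107.3] F [-2.9  3.5  6.8] w 0.002 tz [-0.001  0.002 -1.   ]
far tool shift mm to press point shut [73.2 99.8 10.2]
near tool shift mm to press point shut [-72.8 100.   10.1]
left tool shift mm to press point shut [ 0.1  1.9 10.3]
right tool shift mm to press point shut [  0.3 197.9  10. ]
```

```bash
python3 -m jog '[[0,0,0.003,0,0,0,0],[0,0,0.003,0,0,0,0],[0,0,0.003,0,0,0,0],[0,0,0.002,0,0,0,0],[0,0,0,0,0,0,0]]'; python3 rel.py|sed -n 1p; python3 -m jog '[[0,0,-0.04,0,0,0,0],[-0.024,0.033,0,0,0,0,0],[-0.024,0.033,0,0,0,0,0],[-0.025,0.033,0,0,0,0,0],[0,0,0,0,0,0,0]]' >/dev/null;python3 rel.py
```

```text
time_s: 6.25
eef_pos: [486.2, 163.6, 96.9]
ee_rot: [0.0, 0.973, 0.23, 0.0]
force: [-3.5, -0.3, 10.2]
grip_width: 0.003
grip_force: 4.8
t 6.25 tcp [486.2 163.6  96.9] F [-3.5 -0.3 10.2] w 0.003 tz [ 0. -0. -1.]
t 6.75 tcp [464.7  39.1 136.1] F [-0.2  0.1  0.2] w 0.0 tz [-0.001 -0.001 -1.   ]
far tool shift mm to press point shut [148.4  -3.1  39. ]
near tool shift mm to press point shut [ 2.4 -2.4 39.1]
left tool shift mm to press point shut [  74.9 -100.7   39. ]
right tool shift mm to press point shut [75.9 95.3 39.1]
```

```bash
python3 -m jog '[[0.001,-0.001,0.014,0,0,0,0],[0,0,0.005,0,0,0,0],[0,0,0.004,0,0,0,0],[0,0,0.004,0,0,0,0],[0,0,0.003,0,0,0,0]]'; python3 -m jog '[[0,0,0.003,0,0,0,0],[0,0,0.003,0,0,0,0],[0,0,0.003,0,0,0,0],[0,0,0.002,0,0,0,0],[0,0,0,0,0,0,0]]'; python3 rel.py|sed -n 3p
```

```text
time_s: 7.25
eef_pos: [465.7, 44.1, 106.6]
ee_rot: [0.0, 0.973, 0.231, 0.0]
force: [-3.2, -0.6, 7.1]
grip_width: -0.001
grip_force: 2.9
time_s: 7.75
eef_pos: [465.8, 44.1, 96.8]
ee_rot: [0.0, 0.973, 0.231, 0.0]
force: [-7.6, 0.5, 21.0]
grip_width: 0.0
grip_force: 10.7
near tool shift mm to press point shut [-0.9  1.6 -0.2]
```

All four have reached the stop. I'll lift well clear and check.

```bash
python3 -m jog '[[0,0,-0.03,0,0,0,0],[0,0,-0.045,0,0,0,0],[-0.03,0.03,-0.045,0,0,0,0],[-0.04,0.045,-0.02,0,0,0,0],[0,0.045,0,0,0,0,0]]'; python3 -m jog '[[0,0.045,0,0,0,0,0],[0,0.045,0,0,0,0,0],[0,0.045,0,0,0,0,0],[0,0.045,0,0,0,0,0],[0,0,0,0,0,0,0]]'
python3 - <<'E'
from rig import eyes
import cv2,numpy as np
a=[cv2.resize(eyes.capture(n)[y:y+120,x:x+160,::-1],(400,300),interpolation=cv2.INTER_CUBIC) for n,x,y in (("scene",210,140),("side",185,160))]
b=[cv2.resize(cv2.imread(f"pics/{n}0.png")[y:y+120,x:x+160],(400,300),interpolation=cv2.INTER_CUBIC) for n,x,y in (("scene",210,140),("side",185,160))]
cv2.imwrite("pics/end.png",np.vstack([np.hstack(a),np.hstack(b)]))
E
python3 rel.py|head -1
```

```text
time_s: 8.25
eef_pos: [461.9, -75.9, 225.3]
ee_rot: [0.001, 0.973, 0.231, 0.002]
force: [1.5, 1.7, 0.7]
grip_width: 0.001
grip_force: 0.0
time_s: 8.75
eef_pos: [544.2, -239.6, 220.7]
ee_rot: [-0.0, 0.974, 0.229, -0.0]
force: [0.2, 0.1, -0.6]
grip_width: 0.0
grip_force: 0.0
t 8.85 tcp [ 543.3 -235.8  221.5] F [-0.6  0.3 -0.7] w 0.001 tz [-0.001  0.001 -1.   ]
```

View pics/end.png

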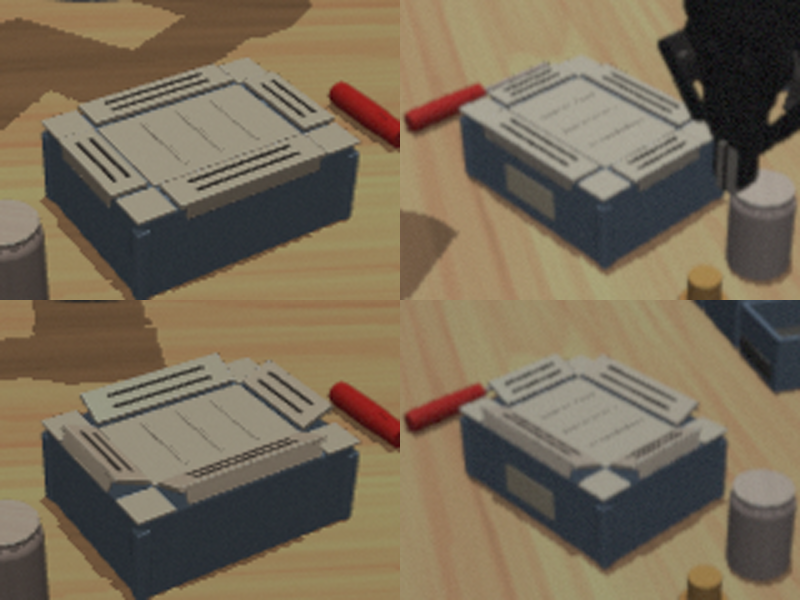

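The before/after pictures show all four sections flush, nothing else moved, and the hand clear at 220 mm height.

```bash
python3 -c "
from rig import finish_job; print(finish_job())"
```

```text
the job is handed in; nothing more can be done
None
```

I pressed all four rim sections down to the flush stop and they stayed shut; in the final pictures the case and the three bystanders have not visibly moved, the hand is clear, and the job was handed in after about 9 s of robot time (no verdict came back).

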